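Change the clip-in head of a bench-clamped sander

TASK

Pull the worn grey sanding head out of the upturned sander and drop it into the blue reject crate. Then take the orange sanding head from the wooden rack, turn it until its splined stem meshes with the sander's drive socket, and slide it fully home against the spring until its shoulder is flush on the socket's teeth. Finish while still holding it and pressing it home (so that the locking screw could be tightened), and leave the white head and everything else on the bench where it is.

Things in the scene. Friction and masses are not known exactly. Their poses are not given: they have to be found in the camera images.
- socket (a point): on the axis of the drive socket, level with the tops of its teeth, 130 mm above the table; z up, x towards the sander's handle. Four upright round steel teeth, 14 mm wide, coned tops, at 12 mm either side in x and y, leave a cross-shaped gap 10 mm wide along x and y: 1 mm play each side of a stem. Fully home, a head's shoulder rests on the teeth, its plate's centre 31 mm above this point
- sander: black and red sander, clamped upside down in a wooden cradle (250 x 120 mm); fixed, and its socket cannot turn. Origin: on the table under the socket's axis, x towards the handle. A stem meshes when its cross lies along the sander's x and y; any of the four quarter turns will do
- ejector (a joint): brass spring plunger in the middle of the socket, 16 mm below the tops of the teeth when free. 0 = free, grows downward as a stem presses it (m): 0.010 when a head is fully home. It pushes back with 5 N at 0 and about 9.5 N at 0.010, so a head let go rises again by 10 mm, still meshed
- worn_grip (a point): worn head, in the socket, raised 10 mm by the plunger (16 mm of stem meshed). Grey plate, dark scuffed top, 80 x 36 x 18 mm (x, y, z) on a round neck 34 mm wide, 22 mm high, over a 26 mm stem of cross section: splines along x and y, 8 mm thick, 30 mm tip to tip. 0.14 kg. Point: plate's centre, 31 mm above the neck's underside (shoulder), 57 above the stem's end
- fresh_grip (a point): new head to fit, upright in one of the two rack holes at any yaw. Orange plate 80 x 36 x 18 mm (x, y, z) on a round neck 34 mm wide, 22 mm high, over a 26 mm stem of cross section: splines along x and y, 8 mm thick, 30 mm tip to tip. 0.14 kg. Point: plate's centre, 31 mm above the neck's underside (shoulder), 57 above the stem's end
- felt_grip (a point): the other head in the rack, all white, of the same shape and size; leave it. Point and axes as for the orange head
- rack: fixed brown wooden block 70 x 180 x 34 mm (x, y, z) with two round holes 37 mm wide at 50 mm either side of its middle in y; heads stand in them with their shoulders on its top. Origin: centre of its underside
- crate: fixed open blue plastic crate for rejects, 150 x 180 x 90 mm outside (x, y, z), walls and floor 6 mm. Origin: centre of its underside
- tin: green paint tin, 84 mm wide, 100 mm high; origin at the centre of its foot; leave it
- jar: jar with yellow lid, 68 mm wide, 110 mm high; origin at the centre of its foot; leave it
- tape: yellow roll of tape lying flat, 84 mm wide, 24 mm high; origin at the centre of its underside; leave it
- block: cork sanding block 90 x 55 x 32 mm; origin at the centre of its underside; leave it
- brush: paint brush, 200 mm, lying on the bench; origin near mid-length; leave it
- driver: red screwdriver, 160 mm, lying on the bench; origin at mid-length; leave it
Things that resemble listed ones, but are neither listed nor needed, are in the scene too. There is more than one size of the part that bears fresh_grip; the job needs the middle-sized.

How it is judged:
On the way, in this order (a step that is already met when the one before it is completed fails the run):
1. the worn head lies in the crate, let go (x of worn_grip in the frame of crate between -0.075 and 0.075 m and y of worn_grip in the frame of crate between -0.09 and 0.09 m and z of worn_grip in the frame of crate below 0.09 m and contact force between worn and the fingers below 0.1 N and linear speed of worn below 0.05 m/s), for 0.2 s.
2. the orange head is meshed in the socket, fully home, held by the fingers (horizontal distance between fresh_grip and socket below 0.004 m and z of fresh_grip in the frame of socket below 0.0327 m and angle between fresh_grip's own z axis and vertical below 0.06 rad and value of joint ejector above 0.008 m and contact force between fresh and the fingers above 1 N), for 0.3 s.
At the end, for the whole second after the job is handed in: Worn head at rest in the crate below its rim, not touched. Orange head meshed within 4 mm of the socket axis, upright within 0.06 rad, shoulder within 1.7 mm of the teeth, plunger pressed over 8 mm, fingers touching it with over 1 N (all of step 1 and all of step 2); the arm keeps its last pose, push and grip.
It fails at once if the white head is moved by more than 30 mm (distance of felt_grip from where it was at the start of the episode above 0.03 m).
It fails at once if another thing on the bench is moved by more than 40 mm (distance of any of tin, jar, tape, block, brush, driver from where it was at the start of the episode above 0.04 m).
It also fails if it takes over 51 s, if anything falls off the work surface, if the arm or the gripper's body presses on something with over 40 N, if the wrist force passes 120 N, or if a joint passes its speed limit or range.

ROBOT

A 6-joint arm with a two-finger parallel gripper is mounted at the origin on the work surface. World frame = base frame: x ahead of the robot, y to its left, z up, the work surface at z = 0. Lengths are in m, angles in rad, forces in N, time in s.
With the tool pointing down it reaches from about 0.3 to 0.775 m from the base axis. Payload 14.6 kg.
Tool frame: the origin (TCP) lies midway between the tips of the shut fingers; the grasp point (between the pads) lies 19 mm behind it (ctrl.grip_depth is the z of the grasp point in the tool frame, in m); z points along the fingers, y is the line along which they close (so a half turn about z gives the same grasp; the last joint's range is limited). The gripper opens to 94 mm and grips with 3 to 60 N. Pads are 16 mm wide; open, the fingers measure 119 mm over their backs; the gripper's body (75 mm by 177 mm) begins 78 mm behind the grasp point.
Start: joints at [-1.266, 0.3, 1.521, -0, 1.321, -0.067], TCP at [0.2, -0.512, 0.205] pointing down, gripper open.
Joint ranges: [-3.03, 3.03], [-0.79, 2.21], [0.23, 2.52], [-1.04, 4.18], [0, 3.07], [-2.55, 2.55]. Speed limits (rad/s): [2.22, 2.22, 2.57, 3.14, 3.14, 3.14].

INTERFACE

Orientations are given as [roll, pitch, yaw] about the fixed x, y, z axes, in that order (R = Rz(yaw) Ry(pitch) Rx(roll)).
In Python, from station import ctrl gives the robot as it stands. The module is installed in compiled form; this text tells all that it offers.
- The arm moves only by the tool carry_out, never from a script. Its argument "commands" is a list of rows, each a list of 3 entries, a list of its own where there are three numbers: the closure, from 0 (fully open) to 1 (shut), then the shift along the tool's x, y, z in mm, then the turn, a rotation vector about the tool's x, y, z in rad. In form: [[gripper, [tx, ty, tz], [wx, wy, wz]], ...]. A call has 1 to 10 rows; each row shifts and turns the commanded pose from where the row before left it, along the tool's axes as they then stand; what a row does not reach is not made up. A row lasts 1/8 s, in which the tool goes at most 62.5 mm and 10.7 degrees, less where a joint would pass 70% of its speed; a pose out of reach is approached as far as the arm can. A call with a gripper value outside its range is refused whole. The fingers move at their own pace and stop on an object; "squeeze" is the grip in N (left out, the last holds). Time passes only in rows, so rows that do not move let the fingers close. It gives the time, the measured TCP pose, the force, the opening and the grip force at its end, in the units of the state.
- ctrl.get_obs(): the state, without advancing time (a new reading comes with each control period).
- ctrl.camera(name): name is "scene" or "top" or "wrist"; returns a dict with "img" (400x640x3 uint8, blue, green, red), "camera_matrix" (3x3 intrinsics, pixels), "rvec" (rotation vector, rad) and "tvec" (3), from world to camera coordinates, as OpenCV has them. Camera axes: x right, y down, z forward; pixel columns grow to the right and rows downward; lengths in m; the calibration is good to about 2 mm. The wrist camera is an equidistant fisheye: a pixel r from the principal point sees the ray r / f radians off the axis. A picture is of the moment at which its call begins. There is no depth.
- ctrl.hand_in(): hands the job in; it is judged then, once.
Trained networks look in the newest picture that a camera, given by its name, has taken for a name from the list of things; names that differ only in an ending like _2 or _b are one class to them, and where a whole thing is asked for, a point or a joint stands for the part that bears it (a point fixed in the world has none). Each returns a list of dicts, best first, with "score" (0 to 1); they miss things now and then, are a little off and sometimes report something else, mostly with a low value. They report only what shows in the picture. A call takes as long as a camera call. They do not tell look-alikes from the thing itself.
- ctrl.outline_of(thing, camera): "region" (400x640 bool, what is visible of it).
- ctrl.place_of(thing, camera): "at" ([x, y, z] in m, in world coordinates, good to about 4 mm: a listed point, or the origin of a listed thing).
The state is a dict: "time_s": time; "qpos": joint angles; "joint_vel": joint speeds; "tau": joint torques, N m; "ee_pos": TCP position; "eef_rot": TCP orientation; "force": force on the tool from outside, world axes, zero at the start; "moment": the same for the moment, N m; "grip_width": finger opening in m; "grip_force": force on a finger pad.
Only numpy, scipy, OpenCV 4.12 (cv2) and the standard library are available. Lean on these libraries where they do the work, as an engineer would, in place of code of your own. Each camera call takes 0.05 s, during which the arm holds its last target. There are 200 camera calls.

## Working session

There is one attempt and no reset: what is moved stays moved. The work goes in short steps, Python scripts to look and compute and a tool call to move; the robot and the scene stay as the last step left them, time stands still between calls to the robot, and variables do not carry over. Pictures are saved under pics/ and viewed, at most 10 in all, crops included, and the job is handed in when it is done.

Besides the shell and the picture viewer there is one more tool, called after "Request:" as name([rows], argument=value, ...), one row to a line, values as JSON. carry_out: Moves the arm, as the interface text tells. Its arguments: {"type":"object","properties":{"commands":{"type":"array","items":{"type":"array"}},"squeeze":{"type":"number"}},"required":["commands"]}

```bash
mkdir -p pics
cat > h.py <<'E'
import numpy as np, cv2
from station import ctrl
def snap(n): return ctrl.camera(n)
def proj(c,P):
    return cv2.projectPoints(np.array(P,float).reshape(-1,1,3),c["rvec"],c["tvec"],c["camera_matrix"],None)[0].reshape(-1,2)
def back(c,uv,z):
    K=c["camera_matrix"];R=cv2.Rodrigues(np.array(c["rvec"],float))[0];t=np.array(c["tvec"],float).ravel()
    uv=np.atleast_2d(np.array(uv,float)); d=np.linalg.solve(K,np.c_[uv,np.ones(len(uv))].T).T@R
    o=-R.T@t
    return o+d*((z-o[2])/d[:,2])[:,None]
E
python3 - <<'E'
from h import *
s=snap("scene");t=snap("top")
cv2.imwrite("pics/s.png",s["img"]);cv2.imwrite("pics/t.png",t["img"])
for th in ["socket","sander","worn_grip","fresh_grip","felt_grip","rack","crate"]:
  for c in ["scene","top"]:
    print(th,c,[(np.round(d["at"],3).tolist(),round(d["score"],2)) for d in ctrl.place_of(th,c)])
print(ctrl.get_obs(), ctrl.grip_depth)
E
```

```text
socket scene [([0.515, 0.03, 0.13], 0.94), ([0.786, 0.099, 0.001], 0.4)]
socket top [([0.513, 0.034, 0.129], 0.7)]
sander scene [([0.511, 0.036, 0.003], 0.7)]
sander top [([0.517, 0.039, -0.0], 0.93)]
worn_grip scene [([0.516, 0.036, 0.171], 0.62)]
worn_grip top [([0.509, 0.032, 0.17], 0.83), ([0.504, -0.263, -0.002], 0.66)]
fresh_grip scene [([0.496, -0.212, 0.058], 0.61), ([0.353, -0.302, 0.071], 0.59), ([0.632, -0.23, 0.04], 0.5)]
fresh_grip top [([0.498, -0.22, 0.055], 0.75), ([0.354, -0.302, 0.072], 0.6), ([0.631, -0.236, 0.037], 0.53)]
felt_grip scene [([0.511, -0.311, 0.055], 0.69)]
felt_grip top [([0.512, -0.316, 0.056], 0.82), ([0.512, 0.033, 0.129], 0.22)]
rack scene [([0.505, -0.258, 0.001], 0.95)]
rack top [([0.501, -0.263, -0.001], 0.68)]
crate scene [([0.5, 0.26, 0.0], 0.65)]
crate top [([0.327, -0.19, -0.001], 0.49)]
{'time_s': 0.8, 'qpos': array([-1.26564601e+00,  2.99864758e-01,  1.52099331e+00, -1.04992194e-05,
        1.32072632e+00, -6.65923180e-02]), 'joint_vel': array([ 7.66206436e-05,  8.54428260e-04,  1.72304759e-03,  5.04421557e-04,
       -6.23603015e-04, -1.41414423e-03]), 'tau': array([-2.77301908e-03, -5.31633711e+01, -3.52905893e+01,  7.07498984e-02,
        2.12886458e-02, -1.54061638e-05]), 'ee_pos': array([ 0.19977628, -0.51242009,  0.20546776]), 'eef_rot': array([3.14158508e+00, 1.07000884e-05, 3.71745236e-01]), 'force': array([ 0.40139872, -0.95414389,  0.29945982]), 'moment': array([-0.05523898, -0.00071777,  0.08210255]), 'grip_force': 0.0, 'grip_width': 0.09370188839976716} -0.0188
```

View pics/s.png

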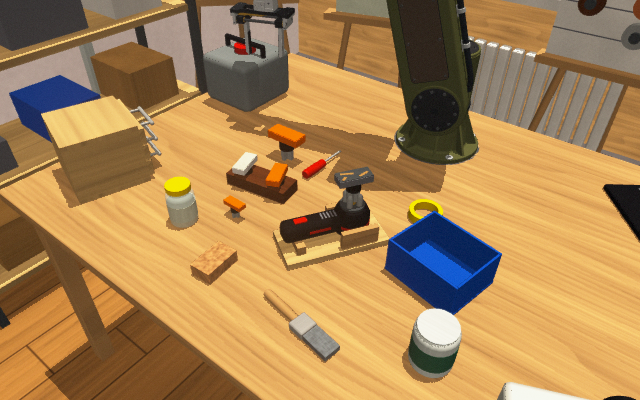

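View pics/t.png

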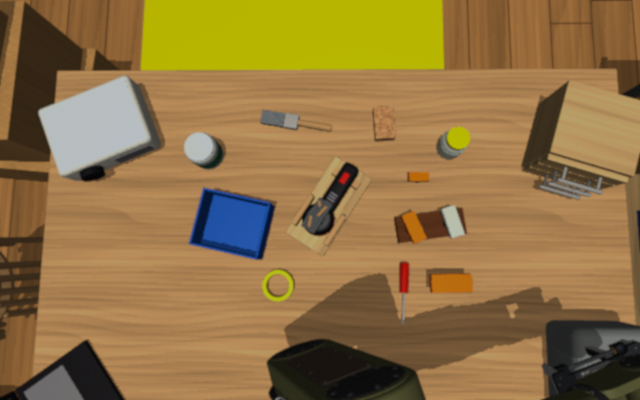

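Run:
```python
from h import *
t=snap("top");s=snap("scene")
for th,z,c,cn in [("worn_grip",.18,t,"top"),("worn_grip",.18,s,"scene"),("fresh_grip",.074,t,"top"),("felt_grip",.074,t,"top"),("sander",.05,t,"top"),("crate",.09,t,"top"),("rack",.034,t,"top")]:
  for d in ctrl.outline_of(th,cn)[:3]:
    v,u=np.nonzero(d["region"]);
    P=back(c,np.c_[u,v],z)[:,:2].astype(np.float32)
    r=cv2.minAreaRect(P*1000); print(th,cn,round(d["score"],2),len(u),np.round([u.mean(),v.mean()]),np.round(r[0]),np.round(r[1]),round(r[2],1))
a=cv2.resize(t["img"][150:260,270:480],None,fx=3.8,fy=3.8,interpolation=cv2.INTER_CUBIC)
cv2.imwrite("pics/c1.png",a[:, :800])
```

```text
worn_grip top 0.74 544 [316. 215.] [514.  34.] [39. 83.] 53.7
worn_grip scene 0.77 820 [354. 180.] [532.  58.] [98. 94.] 62.5
fresh_grip top 0.85 395 [413. 227.] [ 493. -209.] [77. 35.] 22.1
fresh_grip top 0.84 807 [450. 283.] [ 353. -299.] [ 50. 105.] 0.4
felt_grip top 0.87 462 [451. 221.] [ 509. -305.] [77. 43.] 15.8
felt_grip top 0.68 756 [383. 124.] [ 766. -136.] [95. 58.] 2.4
felt_grip top 0.45 515 [316. 215.] [524.  39.] [40. 88.] 57.4
sander top 0.89 3720 [330. 204.] [554.   8.] [123. 250.] 58.4
sander top 0.2 508 [278. 285.] [343. 137.] [79. 83.] 0.4
crate top 0.63 4369 [232. 224.] [500. 253.] [195. 151.] 77.4
rack top 0.73 979 [427. 225.] [ 502. -259.] [ 71. 185.] 7.7
```

View pics/c1.png

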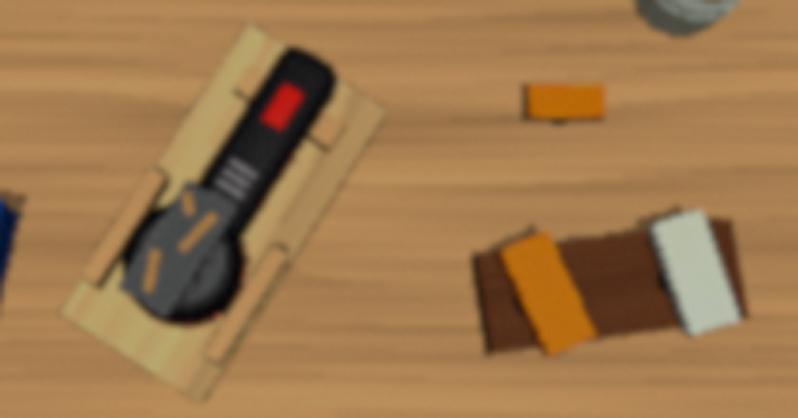

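```bash
cat >> h.py <<'E'
def plan(wps,g=None,start=None):
    """wps: (x,y,z,yaw,nrows,g); prints rounded rows from the measured pose"""
    o=ctrl.get_obs(); p=np.array(o["ee_pos"],float)*1000; yaw=float(o["eef_rot"][2])
    rows=[]
    for x,y,z,w,n,g in wps:
        T=np.array([x,y,z])*1000
        for k in range(n,0,-1):
            d=(T-p)/k; dw=((w-yaw+np.pi)%(2*np.pi)-np.pi)/k
            c,s=np.cos(yaw),np.sin(yaw); A=np.array([[c,s,0],[s,-c,0],[0,0,-1]]) # tool axes as rows
            t=np.round(A@d); dw=round(dw,2)
            rows.append([g,t.astype(int).tolist(),[0,0,-dw]]); p=p+A.T@t; yaw+=dw
    print("now",o["ee_pos"].round(4),o["eef_rot"].round(3),"q6",o["qpos"][5].round(2),"t",o["time_s"]); print(rows)
E
python3 -c "
from h import *
plan([(.36,-.25,.26,-.1,8,.2),(.5135,.0345,.24,-.59,8,.2)])"
```

```text
now [ 0.1998 -0.5124  0.2054] [ 3.142 -0.     0.372] q6 -0.07 t 1.25
[[0.2, [31, -23, -7], [0, 0, 0.06]], [0.2, [29, -25, -7], [0, 0, 0.06]], [0.2, [28, -27, -7], [0, 0, 0.06]], [0.2, [26, -28, -7], [0, 0, 0.06]], [0.2, [24, -30, -7], [0, 0, 0.06]], [0.2, [22, -31, -7], [0, 0, 0.06]], [0.2, [20, -33, -6], [0, 0, 0.06]], [0.2, [18, -34, -7], [0, 0, 0.05]], [0.2, [16, -37, 3], [0, 0, 0.06]], [0.2, [13, -38, 2], [0, 0, 0.06]], [0.2, [11, -39, 3], [0, 0, 0.06]], [0.2, [9, -39, 2], [0, 0, 0.06]], [0.2, [6, -40, 3], [0, 0, 0.06]], [0.2, [4, -40, 2], [0, 0, 0.06]], [0.2, [2, -41, 3], [0, 0, 0.07]], [0.2, [-2, -40, 2], [0, 0, 0.06]]]
```

Orange-head candidates in the scene view are a small one lying at (235,205), one in the rack at (277,175), and a large one at (287,137). The top-view crop shows an 80x36 orange plate in the rack hole beside the white head. That is the middle size, so I'll take it. The worn head is the grey plate at top-view pixel (316,215), and the crate is the open blue box at (232,224).

Request:
carry_out([
  [0.2,[31,-23,-7],[0,0,0.06]],
  [0.2,[29,-25,-7],[0,0,0.06]],
  [0.2,[28,-27,-7],[0,0,0.06]],
  [0.2,[26,-28,-7],[0,0,0.06]],
  [0.2,[24,-30,-7],[0,0,0.06]],
  [0.2,[22,-31,-7],[0,0,0.06]],
  [0.2,[20,-33,-6],[0,0,0.06]],
  [0.2,[18,-34,-7],[0,0,0.05]],
])

```text
time_s: 2.25
ee_pos: [0.3601, -0.2486, 0.2607]
eef_rot: [3.142, -0.0, -0.1]
force: [-0.2, -0.5, -0.1]
grip_width: 0.0751
grip_force: 0.0
```

Request:
carry_out([
  [0.2,[16,-37,3],[0,0,0.06]],
  [0.2,[13,-38,2],[0,0,0.06]],
  [0.2,[11,-39,3],[0,0,0.06]],
  [0.2,[9,-39,2],[0,0,0.06]],
  [0.2,[6,-40,3],[0,0,0.06]],
  [0.2,[4,-40,2],[0,0,0.06]],
  [0.2,[2,-41,3],[0,0,0.07]],
  [0.2,[-2,-40,2],[0,0,0.06]],
  [0.2,[0,0,0],[0,0,0]],
])

```text
time_s: 3.38
ee_pos: [0.5134, 0.036, 0.2399]
eef_rot: [3.141, 0.001, -0.586]
force: [-0.1, 0.4, 0.4]
grip_width: 0.075
grip_force: 0.0
```

Run:
```python
from h import *
c=snap("wrist"); cv2.imwrite("pics/w1.png",c["img"]); print(c["camera_matrix"],c["rvec"],c["tvec"])
o=ctrl.get_obs();print(o["ee_pos"],o["eef_rot"],o["force"],o["time_s"])
for th in ["worn_grip","socket"]: print(th,[(np.round(d["at"],4).tolist(),round(d["score"],2)) for d in ctrl.place_of(th,"wrist")])
```

```text
[[309.70691629   0.         324.96743037]
 [  0.         309.70691629 196.50117867]
 [  0.           0.           1.        ]] [-1.42216503  2.65644789  0.31328032] [0.31281783 0.36307966 0.51923174]
[0.51305252 0.03482983 0.24010776] [ 3.14114787e+00  5.43984970e-04 -5.86051775e-01] [0.48390735 0.45902909 0.22798415] 3.425
worn_grip [([0.5083, 0.035, 0.1696], 0.63)]
socket [([0.4971, -0.2171, 0.0571], 0.62), ([0.4999, 0.2605, 0.0011], 0.23)]
```

View pics/w1.png

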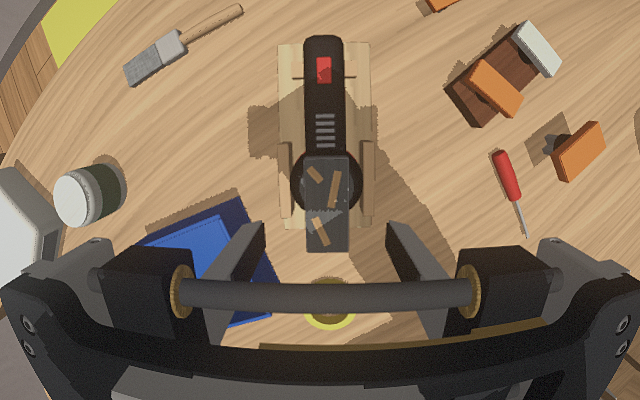

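The wrist view shows the worn plate at about (327,203), centred between the fingers, with the sander's handle running up the image. I'll measure both angles and the centre.

```bash
cat >> h.py <<'E'
def fback(c,uv,z):
    K=c["camera_matrix"];R=cv2.Rodrigues(np.array(c["rvec"],float))[0];t=np.array(c["tvec"],float).ravel()
    n=cv2.fisheye.undistortPoints(np.array(uv,float).reshape(-1,1,2),K,np.zeros(4)).reshape(-1,2)
    d=np.c_[n,np.ones(len(n))]@R; o=-R.T@t
    return o+d*((z-o[2])/d[:,2])[:,None]
def frect(c,mask,z):
    cs=max(cv2.findContours(mask.astype(np.uint8),cv2.RETR_EXTERNAL,cv2.CHAIN_APPROX_NONE)[0],key=len).reshape(-1,2)
    r=cv2.minAreaRect((fback(c,cs,z)[:,:2]*1000).astype(np.float32))
    a=r[2] if r[1][0]>r[1][1] else r[2]-90
    print("centre",np.round(r[0],1),"size",np.round(r[1],1),"long axis deg",round(a,1))
E
python3 - <<'E'
from h import *
c=snap("wrist")
for th,z in [("worn_grip",.18),("sander",.02),("sander",.03)]:
  for d in ctrl.outline_of(th,"wrist")[:1]: print(th,d["score"]);frect(c,d["region"],z)
E
```

```text
worn_grip 0.6
centre [513.5  33.1] size [35.3 82. ] long axis deg -32.8
sander 0.8
centre [559.5   3.3] size [128.9 259. ] long axis deg -32.3
sander 0.8
centre [559.7   3.2] size [125.7 252.5] long axis deg -32.3
```

Request:
carry_out([
  [0.2,[1,1,30],[0,0,-0.02]],
  [0.2,[0,0,40],[0,0,0]],
  [0.2,[0,0,18],[0,0,0]],
  [0.2,[0,0,0],[0,0,0]],
  [1,[0,0,0],[0,0,0]],
  [1,[0,0,0],[0,0,0]],
  [1,[0,0,0],[0,0,0]],
], squeeze=15)

```text
time_s: 4.6
ee_pos: [0.5135, 0.0328, 0.153]
eef_rot: [-3.141, -0.001, -0.568]
force: [0.0, 0.3, 0.1]
grip_width: 0.0484
grip_force: 0.0
```

Request:
carry_out([
  [1,[0,0,0],[0,0,0]],
  [1,[0,0,0],[0,0,0]],
  [1,[0,0,0],[0,0,0]],
], squeeze=30)

```text
time_s: 4.97
ee_pos: [0.5134, 0.0328, 0.1526]
eef_rot: [-3.141, -0.0, -0.568]
force: [-0.7, -0.3, 2.1]
grip_width: 0.0357
grip_force: 30.0
```

Request:
carry_out([
  [1,[2,0,0],[0,0,0]],
  [1,[0,0,0],[0,0,0]],
])

```text
time_s: 5.22
ee_pos: [0.5149, 0.0319, 0.1525]
eef_rot: [-3.141, 0.001, -0.568]
force: [-3.1, 1.8, 3.7]
grip_width: 0.036
grip_force: 30.0
```

Request:
carry_out([
  [1,[-4,0,0],[0,0,0]],
  [1,[0,0,0],[0,0,0]],
])

```text
time_s: 5.48
ee_pos: [0.5119, 0.0338, 0.1526]
eef_rot: [-3.141, -0.001, -0.568]
force: [3.7, -0.6, 0.9]
grip_width: 0.0357
grip_force: 30.0
```

Request:
carry_out([
  [1,[2,2,0],[0,0,0]],
  [1,[0,0,0],[0,0,0]],
])

```text
time_s: 5.72
ee_pos: [0.5125, 0.0322, 0.1526]
eef_rot: [-3.139, 0.001, -0.568]
force: [2.5, 9.1, 2.4]
grip_width: 0.0363
grip_force: 30.0
```

Request:
carry_out([
  [1,[0,-4,0],[0,0,0]],
  [1,[0,0,0],[0,0,0]],
])

```text
time_s: 5.98
ee_pos: [0.5142, 0.0343, 0.1524]
eef_rot: [3.141, 0.0, -0.568]
force: [-3.4, -1.6, 3.7]
grip_width: 0.0357
grip_force: 30.0
```

```bash
python3 -c "
from h import *
plan([(.5136,.0332,.215,-.568,3,1),(.5,.257,.19,-.22,6,1)]);plan([(.5136,.0332,.215,-.568,3,1),(.5,.257,.19,-.22,6,1),(.5,.257,.075,-.22,3,1)])"
```

```text
now [0.5142 0.0343 0.1524] [ 3.141  0.    -0.568] q6 2.13 t 5.975
[[1, [0, 0, -21], [0, 0, -0.0]], [1, [0, 1, -21], [0, 0, -0.0]], [1, [0, 0, -21], [0, 0, -0.0]], [1, [-22, -30, 4], [0, 0, -0.06]], [1, [-20, -31, 4], [0, 0, -0.06]], [1, [-18, -33, 4], [0, 0, -0.06]], [1, [-16, -34, 4], [0, 0, -0.06]], [1, [-14, -34, 5], [0, 0, -0.05]], [1, [-13, -36, 4], [0, 0, -0.06]]]
now [0.5142 0.0343 0.1524] [ 3.141  0.    -0.568] q6 2.13 t 5.975
[[1, [0, 0, -21], [0, 0, -0.0]], [1, [0, 1, -21], [0, 0, -0.0]], [1, [0, 0, -21], [0, 0, -0.0]], [1, [-22, -30, 4], [0, 0, -0.06]], [1, [-20, -31, 4], [0, 0, -0.06]], [1, [-18, -33, 4], [0, 0, -0.06]], [1, [-16, -34, 4], [0, 0, -0.06]], [1, [-14, -34, 5], [0, 0, -0.05]], [1, [-13, -36, 4], [0, 0, -0.06]], [1, [0, 0, 38], [0, 0, 0.0]], [1, [0, 0, 39], [0, 0, 0.0]], [1, [0, 0, 38], [0, 0, 0.0]]]
```

Request:
carry_out([
  [1,[0,2,-20],[0,0,0]],
  [1,[0,0,-22],[0,0,0]],
  [1,[0,0,-21],[0,0,0]],
  [1,[-22,-30,4],[0,0,-0.06]],
  [1,[-20,-31,4],[0,0,-0.06]],
  [1,[-18,-33,4],[0,0,-0.06]],
  [1,[-16,-34,4],[0,0,-0.06]],
  [1,[-14,-34,5],[0,0,-0.05]],
  [1,[-13,-36,4],[0,0,-0.06]],
])

```text
time_s: 7.1
ee_pos: [0.4994, 0.2578, 0.1896]
eef_rot: [3.141, 0.001, -0.217]
force: [0.0, -0.6, -1.2]
grip_width: 0.036
grip_force: 30.0
```

Run:
```python
from h import *
o=ctrl.get_obs();print(o["ee_pos"],o["grip_width"],o["grip_force"])
a=snap("wrist")["img"]; b=snap("scene")["img"][120:320,260:520]
b=cv2.resize(b,(520,400)); a=a[:, 180:460]
cv2.imwrite("pics/m1.png",np.hstack([a,b]))
```

```text
[0.4993987  0.2577761  0.18963935] 0.03600056012360601 29.998797476291656
```

View pics/m1.png

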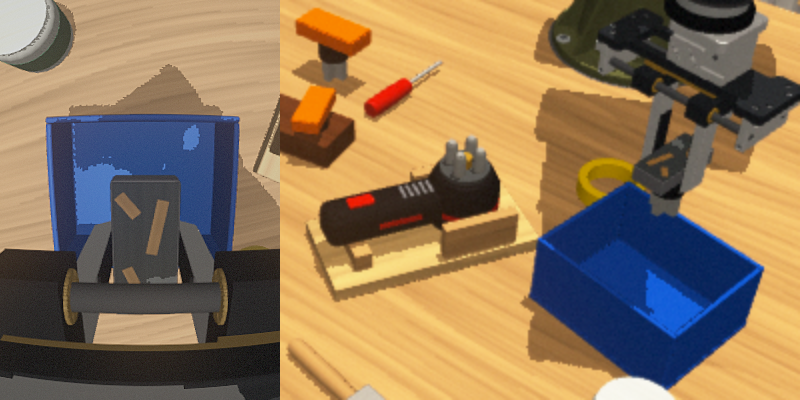

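The worn head is out of the socket and held over the crate: wrist-view plate at (145,230) in the left half, four empty teeth at (465,165) in the right half. Lower and release.

Request:
carry_out([
  [1,[0,0,40],[0,0,0]],
  [1,[0,0,45],[0,0,0]],
  [1,[0,0,33],[0,0,0]],
  [0.3,[0,0,0],[0,0,0]],
  [0.3,[0,0,0],[0,0,0]],
  [0.3,[0,0,0],[0,0,0]],
])

```text
time_s: 7.95
ee_pos: [0.5006, 0.257, 0.0742]
eef_rot: [-3.14, -0.002, -0.218]
force: [-0.3, -0.3, -0.5]
grip_width: 0.0624
grip_force: 0.0
```

Request:
carry_out([
  [0.3,[0,0,-40],[0,0,0]],
  [0.3,[0,0,-55],[0,0,0]],
  [0.3,[0,0,-55],[0,0,0]],
])

```text
time_s: 8.32
ee_pos: [0.4997, 0.2567, 0.2255]
eef_rot: [-3.141, -0.001, -0.218]
force: [0.3, -0.0, -0.1]
grip_width: 0.0658
grip_force: 0.0
```

Run:
```python
from h import *
snap("wrist");print([(np.round(d["at"],4).tolist(),round(d["score"],2)) for d in ctrl.place_of("worn_grip","wrist")])
# go past the socket with the camera over it, then on to the rack
plan([(.505,.12,.24,.0,4,.3),(.5,-.04,.2,.2,5,.3)])
plan([(.505,.12,.24,.0,4,.3),(.5,-.04,.2,.2,5,.3),(.495,-.214,.14,.386,5,.36)])
```

```text
[([0.4894, 0.2486, 0.0594], 0.72)]
now [0.5016 0.2575 0.2299] [-3.135 -0.009 -0.218] q6 2.2 t 8.425
[[0.3, [8, 33, -3], [0, 0, -0.05]], [0.3, [7, 34, -2], [0, 0, -0.06]], [0.3, [4, 34, -3], [0, 0, -0.05]], [0.3, [3, 35, -2], [0, 0, -0.06]], [0.3, [-1, 32, 8], [0, 0, -0.04]], [0.3, [-2, 32, 8], [0, 0, -0.04]], [0.3, [-4, 32, 8], [0, 0, -0.04]], [0.3, [-5, 31, 8], [0, 0, -0.04]], [0.3, [-6, 31, 8], [0, 0, -0.04]]]
now [0.5016 0.2575 0.2299] [-3.135 -0.009 -0.218] q6 2.2 t 8.425
[[0.3, [8, 33, -3], [0, 0, -0.05]], [0.3, [7, 34, -2], [0, 0, -0.06]], [0.3, [4, 34, -3], [0, 0, -0.05]], [0.3, [3, 35, -2], [0, 0, -0.06]], [0.3, [-1, 32, 8], [0, 0, -0.04]], [0.3, [-2, 32, 8], [0, 0, -0.04]], [0.3, [-4, 32, 8], [0, 0, -0.04]], [0.3, [-5, 31, 8], [0, 0, -0.04]], [0.3, [-6, 31, 8], [0, 0, -0.04]], [0.36, [-8, 34, 12], [0, 0, -0.04]], [0.36, [-9, 34, 12], [0, 0, -0.04]], [0.36, [-11, 33, 12], [0, 0, -0.03]], [0.36, [-11, 33, 12], [0, 0, -0.04]], [0.36, [-13, 32, 12], [0, 0, -0.03]]]
```

Request:
carry_out([
  [0.3,[8,33,-3],[0,0,-0.05]],
  [0.3,[7,34,-2],[0,0,-0.06]],
  [0.3,[4,34,-3],[0,0,-0.05]],
  [0.3,[3,35,-2],[0,0,-0.06]],
  [0.3,[-1,32,8],[0,0,-0.04]],
  [0.3,[-2,32,8],[0,0,-0.04]],
  [0.3,[-4,32,8],[0,0,-0.04]],
  [0.3,[-5,31,8],[0,0,-0.04]],
  [0.3,[-6,31,8],[0,0,-0.04]],
])

```text
time_s: 9.55
ee_pos: [0.4977, -0.0415, 0.1927]
eef_rot: [3.141, -0.001, 0.203]
force: [0.4, 0.5, 0.5]
grip_width: 0.0656
grip_force: 0.0
```

Request:
carry_out([
  [0.36,[-8,34,12],[0,0,-0.04]],
  [0.36,[-9,34,12],[0,0,-0.04]],
  [0.36,[-11,33,12],[0,0,-0.03]],
  [0.36,[-11,33,12],[0,0,-0.04]],
  [0.36,[-13,32,12],[0,0,-0.03]],
  [0.36,[0,0,0],[0,0,0]],
])

```text
time_s: 10.3
ee_pos: [0.4926, -0.2161, 0.1318]
eef_rot: [-3.141, 0.001, 0.379]
force: [0.2, 0.2, -0.5]
grip_width: 0.0598
grip_force: 0.0
```

Run:
```python
from h import *
o=ctrl.get_obs();print(o["ee_pos"],o["eef_rot"],o["grip_width"])
c=snap("wrist")
print([(np.round(d["at"],4).tolist(),round(d["score"],2)) for d in ctrl.place_of("fresh_grip","wrist")])
for d in ctrl.outline_of("fresh_grip","wrist")[:3]: print(d["score"]);frect(c,d["region"],.074)
cv2.imwrite("pics/w2.png",c["img"])
```

```text
[ 0.4926478  -0.21612608  0.13184044] [-3.14104310e+00  5.93066719e-04  3.79499662e-01] 0.059782897425249636
[([0.631, -0.2315, 0.0388], 0.89), ([0.497, -0.2146, 0.0557], 0.72)]
0.74
centre [ 385.3 -274.4] size [37.8 66.6] long axis deg -69.1
0.73
centre [ 618.2 -227.9] size [49.6 28.4] long axis deg 87.6
0.65
centre [ 496.4 -212.4] size [77.9 35.1] long axis deg 23.5
```

View pics/w2.png

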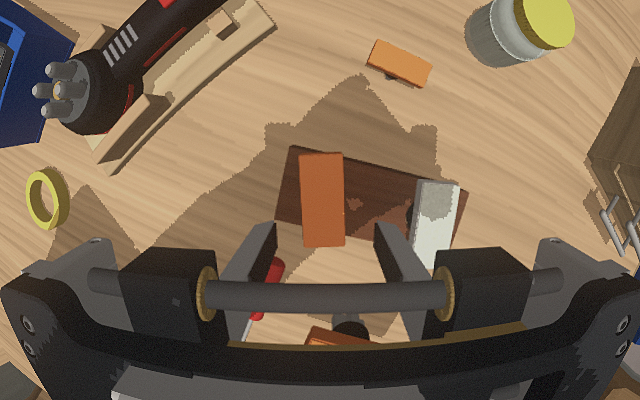

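The wrist view shows the orange head at (322,200) between the fingers and white at (433,220). The estimated height of 0.056 suggests the neck (34 mm) sits in the hole (37 mm). I'll recheck the size at that height.

Run:
```python
from h import *
c=snap("wrist")
for d in ctrl.outline_of("fresh_grip","wrist")[:4]:
  v,u=np.nonzero(d["region"])
  if 290<u.mean()<355 and v.mean()<260:
    for z in (.066,.074): frect(c,d["region"],z)
c=snap("top"); T=[(d["score"],np.nonzero(d["region"])) for d in ctrl.outline_of("fresh_grip","top")]
for s,(v,u) in T:
  if abs(u.mean()-413)<15:
    for z in (.066,.074): print(back(c,[[u.mean(),v.mean()]],z))
```

```text
centre [ 494.3 -213.2] size [81.6 35.8] long axis deg 23.7
centre [ 496.3 -212.4] size [79.  34.6] long axis deg 23.7
[[ 0.62498797 -0.22660108  0.066     ]]
[[ 0.62352352 -0.22513071  0.074     ]]
```

Request:
carry_out([
  [0.36,[3,-2,30],[0,0,-0.035]],
  [0.36,[0,0,40],[0,0,0]],
  [0.36,[0,0,20],[0,0,0]],
  [1,[0,0,0],[0,0,0]],
  [1,[0,0,0],[0,0,0]],
  [1,[0,0,0],[0,0,0]],
  [1,[0,0,0],[0,0,0]],
], squeeze=30)

```text
time_s: 11.52
ee_pos: [0.4959, -0.2119, 0.0436]
eef_rot: [3.14, -0.001, 0.417]
force: [-0.4, 1.6, 7.5]
grip_width: 0.0357
grip_force: 30.0
```

Request:
carry_out([
  [1,[0,0,-20],[0,0,0]],
  [1,[0,0,-40],[0,0,0]],
  [1,[0,0,-50],[0,0,0]],
  [1,[0,0,-50],[0,0,0]],
  [1,[0,0,-46],[0,0,0]],
  [1,[0,0,0],[0,0,0]],
], squeeze=50)

```text
time_s: 12.28
ee_pos: [0.4962, -0.2121, 0.252]
eef_rot: [3.137, -0.004, 0.417]
force: [0.5, -0.6, -2.1]
grip_width: 0.0353
grip_force: 50.0
```

Run:
```python
from h import *
c=snap("wrist");o=ctrl.get_obs();print(o["force"],o["grip_width"])
for d in ctrl.outline_of("fresh_grip","wrist")[:4]:
  v,u=np.nonzero(d["region"]);print(u.mean(),v.mean(),d["score"])
  if 280<u.mean()<370:
    for dz in (.024,.032): frect(c,d["region"],o["ee_pos"][2]+dz)
a=c["img"][:, 180:460]; b=cv2.resize(snap("scene")["img"][60:260,180:440],(520,400))
cv2.imwrite("pics/m2.png",np.hstack([a,b]))
plan([(.5136,.0332,.25,1.005,8,1)])
```

```text
[ 0.82150598  0.06459109 -1.52791859] 0.035672240054510286
324.91912491178545 228.02357092448835 0.95
centre [ 503.1 -209.3] size [63.3 36.2] long axis deg 23.8
centre [ 505.7 -208.1] size [60.1 34.4] long axis deg 23.8
381.2154017857143 87.46540178571429 0.66
352.50367647058823 318.96875 0.56
centre [ 458.4 -245.5] size [12.9 32.1] long axis deg -87.9
centre [ 463.3 -242.4] size [12.2 30.5] long axis deg -87.9
now [ 0.4948 -0.2115  0.2472] [-3.14e+00  1.00e-03  4.17e-01] q6 0.68 t 12.425
[[1, [15, -27, 0], [0, 0, -0.07]], [1, [16, -26, 0], [0, 0, -0.07]], [1, [18, -25, 0], [0, 0, -0.07]], [1, [20, -23, -1], [0, 0, -0.08]], [1, [22, -22, 0], [0, 0, -0.07]], [1, [23, -20, -1], [0, 0, -0.08]], [1, [24, -18, 0], [0, 0, -0.07]], [1, [26, -17, -1], [0, 0, -0.08]]]
```

View pics/m2.png

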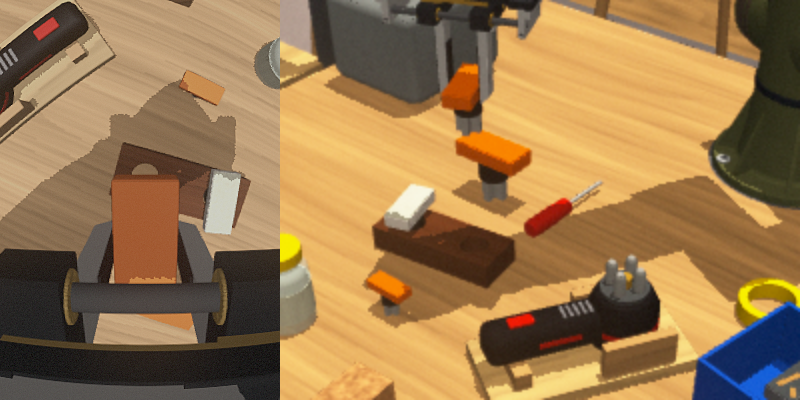

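The orange head is lifted. In the left half its plate is centred between the fingers, and in the right half it is at (465,90) with the socket teeth at (628,270). White is untouched. Moving over the socket with the turn.

Request:
carry_out([
  [1,[15,-27,0],[0,0,-0.07]],
  [1,[16,-26,0],[0,0,-0.07]],
  [1,[18,-25,0],[0,0,-0.07]],
  [1,[20,-23,0],[0,0,-0.08]],
  [1,[22,-22,0],[0,0,-0.07]],
  [1,[23,-20,0],[0,0,-0.08]],
  [1,[24,-18,0],[0,0,-0.07]],
  [1,[26,-17,0],[0,0,-0.08]],
  [1,[0,0,0],[0,0,0]],
  [1,[0,0,0],[0,0,0]],
])

```text
time_s: 13.68
ee_pos: [0.5135, 0.0325, 0.2475]
eef_rot: [-3.14, 0.001, 1.006]
force: [0.7, -0.3, -0.8]
grip_width: 0.0353
grip_force: 50.0
```

Run:
```python
from h import *
c=snap("wrist")
for i in range(3): o=ctrl.get_obs();print(o["ee_pos"],o["eef_rot"]); snap("wrist")
c=snap("wrist");o=ctrl.get_obs(); th=o["eef_rot"][2]
d=ctrl.outline_of("fresh_grip","wrist")[0]
for dz in (.024,.028): frect(c,d["region"],o["ee_pos"][2]+dz)
plan([(.5136,.0332,.205,1.005,2,1)])
```

```text
[0.5136086  0.03227013 0.2477652 ] [-3.14065917e+00  7.89030875e-04  1.00531247e+00]
[0.51366063 0.03219231 0.24793391] [-3.14088483e+00  5.73222375e-04  1.00512676e+00]
[0.51371899 0.03219484 0.24809029] [-3.14110142e+00  4.09891114e-04  1.00516916e+00]
centre [518.   39.5] size [62.9 36.5] long axis deg 56.9
centre [518.8  40.7] size [61.3 35.5] long axis deg 56.9
now [0.5138 0.0325 0.2484] [-3.142  0.     1.006] q6 0.56 t 13.975
[[1, [0, 0, 22], [0, 0, 0.0]], [1, [0, -1, 21], [0, 0, 0.0]]]
```

Request:
carry_out([
  [1,[0.5,-0.5,30],[0,0,0]],
  [1,[0,0,30],[0,0,0]],
  [1,[0,0,10],[0,0,0]],
  [1,[0,0,0],[0,0,0]],
  [1,[0,0,0],[0,0,0]],
])

```text
time_s: 14.6
ee_pos: [0.5142, 0.0336, 0.1796]
eef_rot: [3.14, -0.001, 1.007]
force: [-0.0, 0.5, -0.1]
grip_width: 0.0355
grip_force: 50.0
```

Request:
carry_out([
  [1,[0,0,4],[0,0,0]],
  [1,[0,0,4],[0,0,0]],
  [1,[0,0,0],[0,0,0]],
])

```text
time_s: 14.98
ee_pos: [0.5135, 0.0337, 0.1701]
eef_rot: [-3.141, 0.0, 1.007]
force: [0.6, 0.3, -0.5]
grip_width: 0.0359
grip_force: 50.0
```

Request:
carry_out([
  [1,[0,0,3],[0,0,0]],
  [1,[0,0,3],[0,0,0]],
  [1,[0,0,0],[0,0,0]],
])

```text
time_s: 15.35
ee_pos: [0.5137, 0.0339, 0.1642]
eef_rot: [-3.142, -0.0, 1.007]
force: [2.3, 2.5, -2.2]
grip_width: 0.0357
grip_force: 50.0
```

Request:
carry_out([
  [1,[0.5,0,4],[0,0,0]],
  [1,[0,0,4],[0,0,0]],
  [1,[0,0,0],[0,0,0]],
])

```text
time_s: 15.72
ee_pos: [0.514, 0.0341, 0.1564]
eef_rot: [3.142, -0.0, 1.007]
force: [-0.2, 1.5, 1.8]
grip_width: 0.0357
grip_force: 50.0
```

Request:
carry_out([
  [1,[0,0,3],[0,0,0]],
  [1,[0,0,3],[0,0,0]],
  [1,[0,0,0],[0,0,0]],
])

```text
time_s: 16.1
ee_pos: [0.514, 0.0341, 0.1507]
eef_rot: [3.141, -0.0, 1.007]
force: [-0.3, 2.4, 4.8]
grip_width: 0.0352
grip_force: 50.0
```

Request:
carry_out([
  [1,[0,0,3],[0,0,0]],
  [1,[0,0,2],[0,0,0]],
  [1,[0,0,0],[0,0,0]],
])

```text
time_s: 16.48
ee_pos: [0.5142, 0.0342, 0.1474]
eef_rot: [3.14, -0.001, 1.007]
force: [-8.2, 2.2, 23.1]
grip_width: 0.0355
grip_force: 50.0
```

Request:
carry_out([
  [1,[0,0,2],[0,0,0]],
  [1,[0,0,1],[0,0,0]],
  [1,[0,0,0],[0,0,0]],
])

```text
time_s: 16.85
ee_pos: [0.5146, 0.0343, 0.147]
eef_rot: [3.138, -0.002, 1.007]
force: [-19.5, 2.7, 49.6]
grip_width: 0.0357
grip_force: 50.0
```

Request:
carry_out([
  [1,[0,0,-2],[0,0,0]],
  [1,[0,0,0],[0,0,0]],
  [1,[0,0,0],[0,0,0]],
])

```text
time_s: 17.23
ee_pos: [0.5145, 0.0342, 0.1472]
eef_rot: [3.139, -0.002, 1.007]
force: [-9.9, 1.3, 30.8]
grip_width: 0.0356
grip_force: 50.0
```

Run:
```python
from h import *
s=snap("scene")
for cn in ("scene","wrist"):
  snap(cn)
  for th in ("fresh_grip","worn_grip"): print(cn,th,[(np.round(d["at"],4).tolist(),round(d["score"],2)) for d in ctrl.place_of(th,cn)])
o=ctrl.get_obs();print(o["ee_pos"],o["eef_rot"],o["force"],o["grip_force"])
cv2.imwrite("pics/m3.png",cv2.resize(s["img"][110:310,260:520],(780,600),interpolation=cv2.INTER_CUBIC))
```

```text
scene fresh_grip [([0.3533, -0.3001, 0.0719], 0.88), ([0.6333, -0.2302, 0.0456], 0.86), ([0.5161, 0.0331, 0.1618], 0.71)]
scene worn_grip [([0.4915, 0.251, 0.0627], 0.83)]
wrist fresh_grip [([0.5161, 0.0333, 0.1658], 0.82), ([0.633, -0.2319, 0.0409], 0.72)]
wrist worn_grip [([0.4892, 0.25, 0.0601], 0.72), ([0.7912, 0.1013, -0.003], 0.55)]
[0.51452679 0.03423092 0.14721635] [ 3.13918116e+00 -1.64888782e-03  1.00690483e+00] [-9.28492964  1.7021015  29.69810559] 50.01057207584381
```

View pics/m3.png

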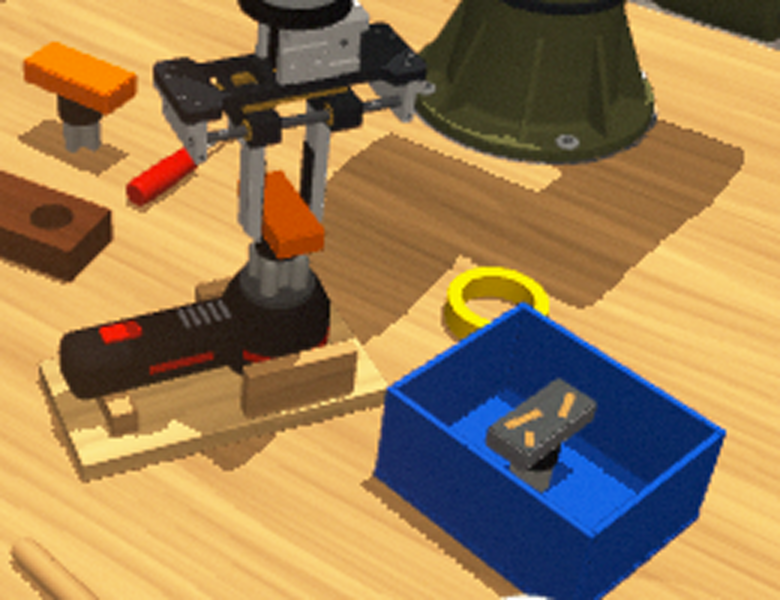

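The orange plate at (293,215) sits right on the socket teeth. Its estimated height is 0.1618, where fully home is 0.161, and there is a hard stop with about 30 N of push. The worn head stands free in the crate at (540,420). Handing in.

```bash
python3 -c "
from station import ctrl
print(ctrl.hand_in())"
```

```text
the job is handed in; nothing more can be done
None
```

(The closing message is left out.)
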